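# Seat a dental handpiece in a coupling and tug-test it

### The job

Take the dental handpiece out of its wooden rest, push it spigot-down into the coupling on the sprung test stand until it snaps in and sits fully home, pressing gently (never over 25 N). Then, still holding it, prove that it is locked in: pull it straight up with a steady 10 N or so for one second, never over 16 N and without holding the coupling itself, and let go, leaving it upright and fully home in the coupling with the spring slide back at rest. Do not disturb the plaster cast or the jar.

Things in the scene. Friction and masses are not known exactly. Their poses are not given: they have to be found in the camera images.
- handpiece: Loose metal handpiece, 125 mm long, upright, 84 to 156 g, round. Origin at the centre of its lower tip, z up its axis. From the origin up: tapered tip 0-8 mm (radius 3.5 to 7), catch rim 8-11 mm (radius 7), groove to 27.5 mm (radius 4), collar to 35 mm (radius 7), flat shoulder at 35 mm, smooth barrel 35-101 mm (24 mm diameter: grasp here, about 85 mm up), thin nose to 125 mm.
- handpiece_shoulder (a point): Centre of the flat shoulder under the barrel of the handpiece, 35 mm above the handpiece's origin. It rests on the rest at the start and on the coupling's rim when fully home.
- rest: Fixed light wood block, 75 x 75 x 47 mm, with an 18 mm hole straight down through its middle in which the handpiece stands (its barrel stands above the block). Origin at the centre of its underside, on the table.
- stand: Fixed grey test stand: base plate 110 (x) x 150 (y) x 18 mm, two steel guide rods at y = -48 and +48 mm up to 84 mm high, an aluminium scale post at y = +66 mm up to 68 mm high. Origin at the centre of its underside, on the table. The coupling stands over its middle.
- coupler_seat (a point): Centre of the rim of the coupling's 16 mm bore (mouth chamfered 2 mm), level with the coupling's top, about 77 mm above the table; z up, axes as the stand's. Fully home, the handpiece's shoulder lies on this rim. Two spring pawls inside snap in above the catch rim: passing them takes some 7 to 14 N of push, then the force drops and the last 1 to 12 mm are free until the shoulder lands.
- coupler: Aluminium coupling (50 x 70 x 45 mm; 122 mm over its two ears along the stand's y) that slides up and down on springs on the stand's rods. Origin 35 mm below coupler_seat, z up. Locked in it, the handpiece can lift freely 1.5 to 11.5 mm off the rim (wear differs) before the pawls catch and hold it; they never let go by pulling. Fingers must not touch it during the tug.
- gauge (a joint): Travel of the sprung slide that carries the coupling, in m: 0 at rest, positive pulled up, negative pressed down, 8 N per mm either way (10 N pull reads 0.00125, 16 N pull 0.002, 25 N push -0.0031). The handpiece's weight alone moves it down about 0.00015. Stops at +-0.009.
- cast: Bystander: plaster dental cast with a row of teeth, about 60 x 60 x 25 mm, loose. Origin at its underside.
- jar: Bystander: white jar with lid, 52 mm diameter, 55 mm high, loose. Origin at its underside.
Not all that is in view belongs to the job. Of the things like the handpiece, leave any that is yellow; of the rest the smaller one is meant.

How it is judged (in metres and radians):
On the way, in this order (a step that is already met when the one before it is completed fails the run):
1. the handpiece is pushed home in the coupling (shoulder within 2.5 mm of the rim, within 3 mm of the bore's axis) (z of handpiece_shoulder in the frame of coupler_seat below 0.0025 m and horizontal distance between handpiece_shoulder and coupler_seat below 0.003 m), for 0.2 s.
2. the locked handpiece is pulled up with 7 to 13 N (slide up 0.88 to 1.63 mm) for 0.8 s, the fingers not touching the coupling (value of joint gauge between 0.000875 and 0.001625 m and z of handpiece_shoulder in the frame of coupler_seat below 0.014 m and horizontal distance between handpiece_shoulder and coupler_seat below 0.003 m and contact force between the fingers and coupler below 0.3 N and contact force between the fingers and handpiece above 1 N), for 0.8 s.
At the end, for the whole second after the job is handed in: The handpiece stands upright (within 0.1 rad) and at rest in the coupling, its shoulder within 2.5 mm of the rim and within 3 mm of the bore's axis, the spring slide back within 0.5 mm of its rest position, the handpiece let go (all of step 1 and angle between handpiece's own z axis and vertical below 0.1 rad and value of joint gauge between -0.0005 and 0.0005 m and linear speed of handpiece below 0.02 m/s); the robot touches nothing.
It fails at once if the coupling is pulled up with more than 16 N (slide above +2 mm) (value of joint gauge above 0.002 m).
It fails at once if the coupling is pressed down with more than 25 N (slide below -3.12 mm) (value of joint gauge below -0.003125 m).
It fails at once if the cast is moved by more than 20 mm (distance of cast from where it was at the start of the episode above 0.02 m).
It fails at once if the jar is moved by more than 20 mm (distance of jar from where it was at the start of the episode above 0.02 m).
It also fails if it takes over 61 s, if anything falls off the work surface, if the arm or the gripper's body presses on something with over 40 N, if the wrist force passes 120 N, or if a joint passes its speed limit or range.

### The arm

A 7-joint arm with a two-finger parallel gripper is mounted at the origin on the work surface. World frame = base frame: x ahead of the robot, y to its left, z up, the work surface at z = 0. Lengths are in mm, angles in rad, forces in N, time in s.
With the tool pointing down it reaches from about 400 to 875 mm from the base axis. Payload 4.4 kg.
Tool frame: the origin (TCP) lies at the very end of the fingers, on their centre line; the grasp point (between the pads) lies 19 mm behind it; z points along the fingers, y is the direction in which the jaws open and shut (so a half turn about z gives the same grasp; the last joint's range is limited). The gripper opens to 85 mm and grips with 20 to 120 N. Pads are 22 mm wide; open, the fingers measure 114 mm over their backs; the gripper's body (76 mm by 85 mm) begins 54 mm behind the grasp point. The pads swing forward as they close: fully open they stand 13 mm farther back than shut.
Start: joints at [-1.188, 0.628, 0.038, 1.517, -0.027, 0.996, -0.02], TCP at [282.004, 585.655, 231.313] pointing down, gripper open.
Joint ranges: [-3.06, 3.06], [-0.37, 2.12], [-1.25, 1.32], [0.18, 2.47], [-1.1, 4.24], [0.23, 1.98], [-2.94, 2.94]. Speed limits (rad/s): [2.57, 2.57, 3.14, 3.14, 3.14, 3.14, 3.14].

### API

Orientations are given as [roll, pitch, yaw] about the fixed x, y, z axes, in that order (R = Rz(yaw) Ry(pitch) Rx(roll)).
In Python, from cell import ctrl gives the robot as it stands.
- The arm moves only by the shell command python3 -m crank 'ROWS' [OPENING]. ROWS is JSON, a list that holds one entry, the list of rows, each a list of 6 numbers: the shift along the tool's x, y, z in units of 30 mm (1.0 is 30 mm), then the turn, a rotation vector about the tool's x, y, z in units of 6 degrees (1.0 is 6 degrees). In form: [[[tx, ty, tz, rx, ry, rz], ...]]. A call has 1 to 12 rows; each row shifts and turns the pose as measured when the row begins, along the tool's axes as they then stand; what a row does not reach is not made up. A row lasts 1/12 s, in which the tool goes at most 41.7 mm and 7.16 degrees, less where a joint would pass 70% of its speed; a pose out of reach is approached as far as the arm can. A call is refused whole if a number of a shift passes 1 or a number of a turn 1, either way. A call with a gripper value outside its range is refused whole. OPENING is the gripper command: -1 is fully open, 1 is shut, values between are in proportion, set as the call begins (- or left out, the last holds). The fingers move at their own pace and stop on an object; the grip force is fixed at half the most. Time passes only in rows, so rows that do not move let the fingers close. It gives the time, the measured TCP pose, the force and the opening at its end, in the units of the state.
- ctrl.read_state(): the state, without advancing time (a new reading comes with each control period).
- ctrl.get_image(name): name is "side" or "top"; returns a dict with "color" (420x560x3 uint8, red, green, blue), "depth" (420x560 float32, mm along the optical axis (not along the pixel's ray), 0 where there is no reading), "camera_matrix" (3x3 intrinsics, pixels), "k1" (the pictures are not rectified: a ray, as slopes to the right and down, at radius r is drawn at 1 + k1 r^2 times it, then the intrinsics apply), "R" (3x3) and "t" (3): a world point X has camera coordinates R X + t. Camera axes: x right, y down, z forward; pixel columns grow to the right and rows downward; lengths in mm; the calibration is good to about 2 mm. A picture is of the moment at which its call begins.
- ctrl.finish_job(): hands the job in, once; it reports no verdict.
Trained networks look in a picture, given as the dict that the camera call returned (one of the last four; its "shot" number tells which), for a name from the list of things; names that differ only in an ending like _2 or _b are one class to them, and where a whole thing is asked for, a point or a joint stands for the part that bears it (a point fixed in the world has none). Each returns a list of dicts, best first, with "conf" (0 to 1); they miss things now and then, are a little off and sometimes report something else, mostly with a low value. They report only what shows in the picture. A call takes as long as a camera call. They do not tell look-alikes from the thing itself.
- ctrl.search_frame(query, picture): "extent" ([centre column, centre row, width, height] in pixels, round what is visible of it).
The state is a dict: "clock": time; "qpos": joint angles; "qd": joint speeds; "tau": joint torques, N m; "eef_pos": TCP position; "tool_rot": TCP orientation; "force": force on the tool from outside, world axes, zero at the start; "torque": the same for the moment, N m; "width": finger opening in mm.
Only numpy, scipy, OpenCV 4.12 (cv2) and the standard library are available. Lean on these libraries where they do the work, as an engineer would, in place of code of your own. Each camera call takes 0.05 s, during which the arm holds its last target. There are 200 camera calls.

## Working session

There is one attempt and no reset: what is moved stays moved. The work goes in short steps, Python scripts to look and compute and a shell command to move; the robot and the scene stay as the last step left them, time stands still between calls to the robot, and variables do not carry over. Pictures are saved under pics/ and viewed, about 8 in all and at most 12, crops included, and the job is handed in when it is done.

```bash
ls; mkdir -p pics
cat > h.py <<'E'
import numpy as np,cv2,json
from cell import ctrl
def px2w(p,u,v,d=None):
    K=np.array(p["camera_matrix"]);k=np.array([p["k1"],0,0,0.]);
    s=cv2.undistortPoints(np.array([[[u,v]]],float),K,k)[0,0]
    R=np.array(p["R"]);t=np.array(p["t"]).ravel()
    if d is None: d=p["depth"][int(round(v)),int(round(u))]
    return R.T@(np.array([s[0]*d,s[1]*d,d])-t)
def ray_z(p,u,v,z):
    a=px2w(p,u,v,100.);b=px2w(p,u,v,1000.);return a+(b-a)*(z-a[2])/(b[2]-a[2])
def w2px(p,X):
    R=np.array(p["R"]);t=np.array(p["t"]).ravel()
    return cv2.projectPoints(np.array([X],float),cv2.Rodrigues(R)[0],t,np.array(p["camera_matrix"]),np.array([p["k1"],0,0,0.]))[0][0,0]
def save(p,n,box=None,s=1):
    im=p["color"]
    if box: im=im[box[1]:box[3],box[0]:box[2]]
    cv2.imwrite("pics/"+n,cv2.resize(im[:,:,::-1],None,fx=s,fy=s,interpolation=cv2.INTER_CUBIC))
E
python3 - <<'E'
from h import *
ims=[]
for n in("side","top"):
    p=ctrl.get_image(n);ims.append(p["color"])
    np.savez(f"{n}0.npz",**{k:v for k,v in p.items()})
    for q in("handpiece","rest","stand","coupler","cast","jar"):
        for r in ctrl.search_frame(q,p)[:4]:
            u,v=r["extent"][:2]; print(n,q,round(r["conf"],2),np.round(r["extent"]),np.round(px2w(p,u,v)))
    save(p,n+"0.png",None,1.4)
print(ctrl.read_state())
E
```

```text
pics
side handpiece 0.83 [331. 313.  20.  61.] [ 554. -334.   78.]
side handpiece 0.78 [348. 249.  25.  83.] [ 631. -239.  102.]
side rest 0.96 [282. 300.  65.  55.] [ 511. -255.   46.]
side stand 0.64 [212. 171.  47.  50.] [508. 195.  54.]
side coupler 0.73 [207. 163.  23.  27.] [499. 195.  78.]
side cast 0.79 [343. 202.  30.  21.] [754.  -5.  23.]
side jar 0.83 [170. 243.  31.  36.] [370. -32.  43.]
top handpiece 0.75 [371. 231.  20.  12.] [ 520. -217.  123.]
top handpiece 0.61 [374. 177.  19.  28.] [ 625. -220.  140.]
top handpiece 0.53 [417. 217.  22.  10.] [ 554. -316.  101.]
top stand 0.7 [153. 236.  80.  63.] [504. 224.  76.]
top coupler 0.77 [149. 233.  58.  35.] [510. 232.  77.]
top cast 0.96 [259. 127.  35.  31.] [764.  15.  18.]
top cast 0.24 [370. 235.  46.  46.] [ 514. -219.  108.]
top jar 0.96 [265. 304.  26.  28.] [371. -12.  56.]
top jar 0.45 [148. 233.  59.  36.] [510. 235.  76.]
{'clock': 0.7, 'qpos': array([-1.18776136,  0.62837226,  0.03849117,  1.51741082, -0.02699141,
        0.99627385, -0.0200245 ]), 'qd': array([-0.00115208, -0.00193116, -0.00204757, -0.00032679, -0.00015777,
       -0.0001508 ,  0.00098596]), 'tau': array([-2.94094707e-04, -5.63118625e+01,  1.22495513e+00, -1.93745899e+01,
        1.08723753e-02,  1.22225370e-03,  2.81891907e-06]), 'eef_pos': array([282.02712032, 585.65026963, 231.32778443]), 'tool_rot': array([ 3.14153964e+00, -3.64823044e-05,  2.69271974e+00]), 'force': array([-0.13211101,  0.86902578, -0.62475043]), 'torque': array([-0.02613182, -0.01337657, -0.0176783 ]), 'width': 85.13913297034247}
```

View pics/side0.png

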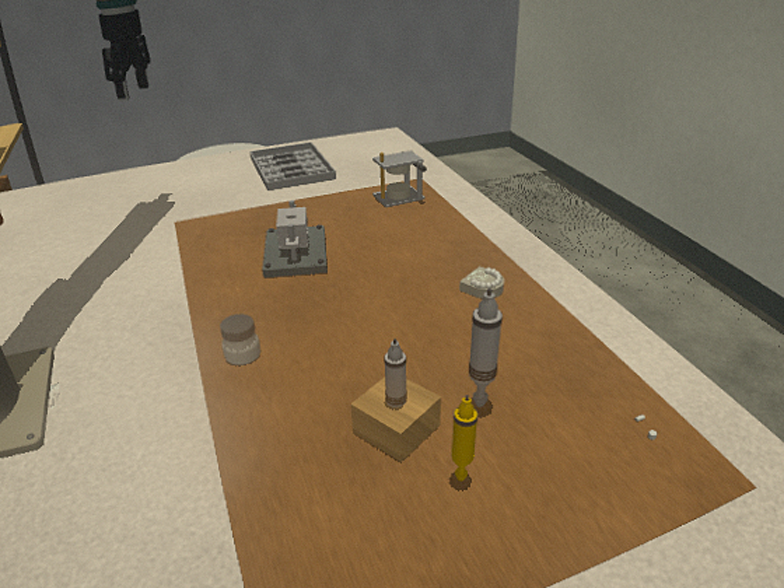

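View pics/top0.png

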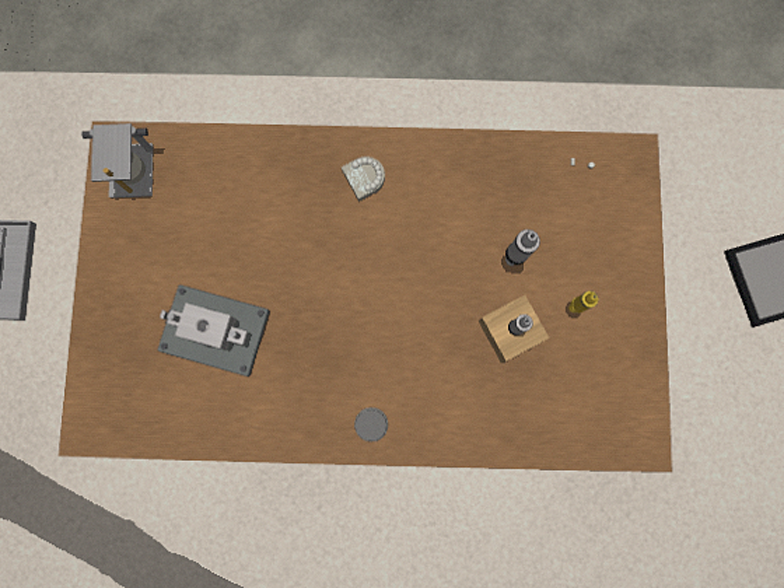

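Candidates (native pixels, side/top): a grey one in the wooden rest (282,270)/(371,231), a larger grey one standing free (348,249)/(374,177), and a yellow one (331,313)/(417,217). The grey one in the rest fits: it is not yellow and is the smaller of the two grey ones. I'll confirm it in a crop and measure.

Run:
```python
from h import *
P={n:dict(np.load(n+"0.npz")) for n in("side","top")}
def grid(p):
    h,w=p["depth"].shape;vv,uu=np.mgrid[:h,:w]
    s=cv2.undistortPoints(np.stack([uu,vv],-1).reshape(-1,1,2).astype(float),p["camera_matrix"],np.array([float(p["k1"]),0,0,0]))[:,0]
    d=p["depth"].ravel();C=np.c_[s*d[:,None],d];return ((C-p["t"].ravel())@p["R"]),d.reshape(-1)>0,uu.ravel(),vv.ravel()
for n,p in P.items():
    W,ok,u,v=grid(p)
    cc=-p["R"].T@p["t"].ravel();print(n,"cam",np.round(cc))
    for z0,z1 in((52,80),(80,110),(116,135)):
        m=ok&(abs(W[:,0]-515)<40)&(abs(W[:,1]+225)<45)&(W[:,2]>z0)&(W[:,2]<z1)
        if m.sum():print(n,"hp",z0,m.sum(),W[m].mean(0).round(1),W[m].min(0).round(1),W[m].max(0).round(1))
    m=ok&(abs(W[:,0]-508)<70)&(abs(W[:,1]-228)<80)&(W[:,2]>70)&(W[:,2]<83)
    pts=W[m];print(n,"coup",m.sum(),np.median(pts[:,2]).round(1),cv2.minAreaRect(pts[:,:2].astype(np.float32)))
    m=ok&(abs(W[:,0]-515)<60)&(abs(W[:,1]+225)<60)&(W[:,2]>41)&(W[:,2]<52)
    print(n,"rest",m.sum(),np.median(W[m,2]),cv2.minAreaRect(W[m][:,:2].astype(np.float32)))
a=cv2.resize(P["top"]["color"][205:265,110:190],(400,300),interpolation=cv2.INTER_CUBIC)
b=cv2.resize(P["top"]["color"][150:250,340:440],(300,300),interpolation=cv2.INTER_CUBIC)
c=cv2.resize(P["side"]["color"][230:350,240:380],(350,300),interpolation=cv2.INTER_CUBIC)
d=cv2.resize(P["side"]["color"][135:205,180:245],(279,300),interpolation=cv2.INTER_CUBIC)
im=np.zeros((600,700,3),np.uint8);im[:300,:400]=a;im[:300,400:]=b;im[300:,:350]=c;im[300:,350:629]=d
cv2.imwrite("pics/crop1.png",im[:,:,::-1])
```

```text
side cam [ 338. -714.  541.]
side hp 52 208 [ 520.  -232.    65.8] [ 511.2 -237.    52.1] [ 534.7 -220.6   79.9]
side hp 80 210 [ 519.8 -232.8   95.5] [ 510.7 -237.9   80.6] [ 531.9 -223.   109.7]
side hp 116 98 [ 521.6 -227.8  124.2] [ 515.4 -232.7  116.2] [ 529.5 -219.1  133.9]
side coup 331 76.4 ((510.4013671875, 241.2499237060547), (102.47313690185547, 50.4508056640625), 75.8571548461914)
side rest 1327 46.883795549792275 ((523.0645751953125, -223.7690887451172), (77.9538803100586, 77.7443618774414), 29.04315948486328)
top cam [ 402.  -30. 1082.]
top hp 52 54 [ 515.4 -219.7   62.9] [ 490.6 -260.4   52. ] [ 554.1 -192.8   79.7]
top hp 80 32 [ 516.6 -218.1   96. ] [ 510.4 -231.7   80.2] [ 528.3 -213.3  109.3]
top hp 116 52 [ 521.1 -223.6  125.9] [ 514.5 -234.3  116. ] [ 528.  -212.5  134.5]
top coup 783 77.8 ((513.5823364257812, 249.27239990234375), (118.55763244628906, 50.42170333862305), 73.71012115478516)
top rest 1022 47.558341576484466 ((523.1456909179688, -224.69467163085938), (73.32781219482422, 76.62193298339844), 29.29161834716797)
```

View pics/crop1.png

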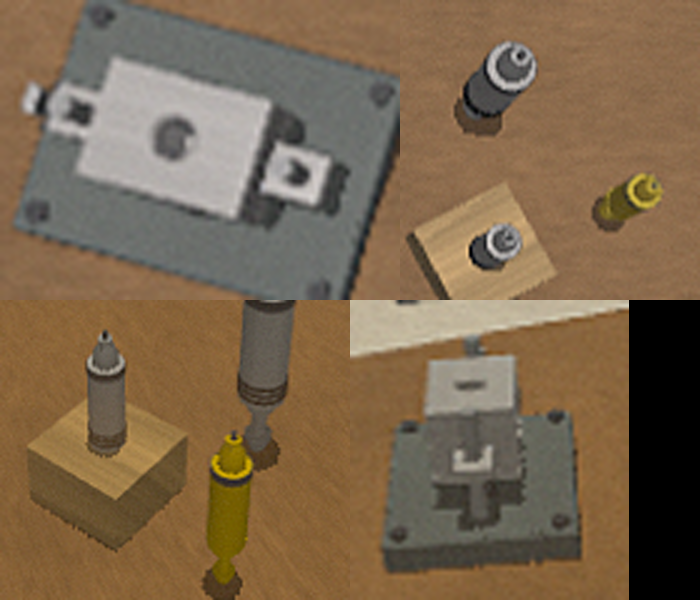

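The crop confirms it: the grey handpiece in the rest is clearly smaller than the free-standing grey one. Rest centre is about (523,-224.5) and the nose about (521,-225). The bore is at top pixel (144.3,232.2). The tool yaw suits the pick, since the jaws open along (0.43,0.90), away from both neighbours.

```bash
python3 -m crank '[[[-0.9,-1,0,0,0,0],[-0.9,-1,0,0,0,0],[-0.9,-1,0,0,0,0],[-0.9,-1,0,0,0,0],[-0.9,-1,0,0,0,0],[-0.9,-1,0,0,0,0],[-0.9,-1,0,0,0,0],[-0.9,-1,0,0,0,0],[-0.9,-1,0,0,0,0],[-0.9,-1,0,0,0,0],[-0.9,-1,0,0,0,0],[-0.9,-1,0,0,0,0]]]'
cat >> h.py <<'E'
from scipy.spatial.transform import Rotation as Rn
def go(target,rpy=None):
    s=ctrl.read_state();R=Rn.from_euler("xyz",s["tool_rot"])
    d=R.inv().apply(np.array(target)-s["eef_pos"])/30
    r=np.zeros(3) if rpy is None else np.degrees((R.inv()*Rn.from_euler("xyz",rpy)).as_rotvec())/6
    print("t",s["clock"],"tcp",s["eef_pos"].round(1),"rot",s["tool_rot"].round(4),"F",s["force"].round(1),"w",round(s["width"],1),"-> units",d.round(2),r.round(2))
E
python3 - <<'E'
from h import *
go([522,-225,231.],[np.pi,0,2.693])
p=dict(np.load("top0.npz"));q=dict(np.load("side0.npz"))
print(ray_z(p,144.3,232.2,77),ray_z(q,208,154.6,77))
E
```

```text
clock: 1.7
eef_pos: [420.4, 117.8, 228.0]
tool_rot: [3.128, -0.002, 2.713]
force: [1.0, 0.1, 1.0]
width: 85.1
t 1.7 tcp [420.4 117.8 228. ] rot [ 3.1281e+00 -2.1000e-03  2.7132e+00] F [1.  0.1 1. ] w 85.1 -> units [-7.83 -8.98 -0.24] [ 0.13 -0.02  0.19]
[511.53833503 242.67223955  77.        ] [511.49793121 239.83281188  77.        ]
```

```bash
python3 -m crank '[[[-0.87,-1,0,0,0,0.02],[-0.87,-1,0,0,0,0.02],[-0.87,-1,0,0,0,0.02],[-0.87,-1,0,0,0,0.02],[-0.87,-1,0,0,0,0.02],[-0.87,-1,0,0,0,0.02],[-0.87,-1,0,0,0,0.02],[-0.87,-1,0,0,0,0.02],[-0.6,-0.7,0,0,0,0],[-0.2,-0.2,0,0,0,0]]]'
python3 - <<'E'
from h import *
go([522,-225,231.],[np.pi,0,2.693])
E
```

```text
clock: 2.53
eef_pos: [521.8, -248.7, 227.4]
tool_rot: [3.128, 0.009, 2.687]
force: [1.4, -0.8, 0.2]
width: 85.4
t 2.5333 tcp [ 521.8 -248.7  227.4] rot [3.1282 0.0093 2.6867] F [ 1.4 -0.8  0.2] w 85.4 -> units [ 0.34  0.71 -0.11] [ 0.13  0.09 -0.06]
```

```bash
python3 -m crank '[[[0.34,0.71,0,0.13,0.09,-0.06],[0,0,0,0,0,0],[0,0,0,0,0,0]]]'
python3 - <<'E'
from h import *
go([522,-225,79.],[np.pi,0,2.693])
p=ctrl.get_image("side")
a=w2px(p,[522,-225,137]);print(a)
save(p,"side1.png",(190,150,390,350),3)
E
```

```text
clock: 2.78
eef_pos: [521.7, -230.0, 227.2]
tool_rot: [-3.139, 0.001, 2.684]
force: [-0.1, -0.9, 0.3]
width: 85.1
t 2.7833 tcp [ 521.7 -230.   227.2] rot [-3.1391e+00  1.0000e-03  2.6842e+00] F [-0.1 -0.9  0.3] w 85.1 -> units [0.07 0.16 4.94] [-0.02  0.01 -0.08]
[281.08754079 242.51321896]
```

View pics/side1.png

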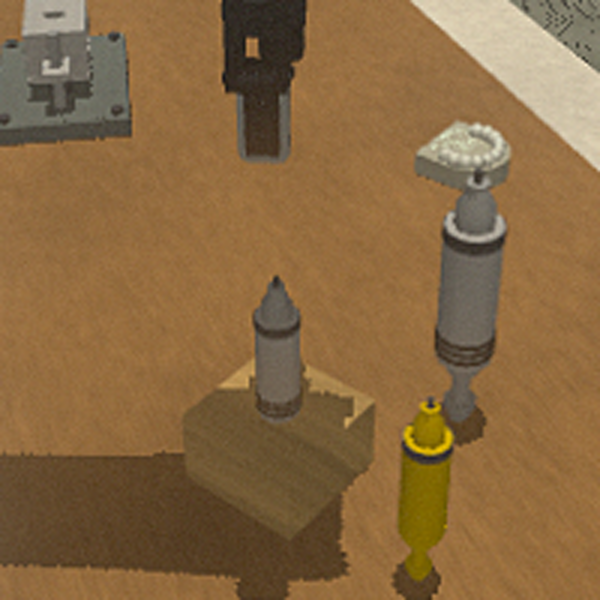

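The gripper is above the handpiece. The nose tip is at (281.7,242.3) against a predicted (281.1,242.5), so I'll descend.

```bash
python3 -m crank '[[[0.07,0.16,0.7,0,0,-0.05],[0,0,0.8,0,0,0],[0,0,0.8,0,0,0],[0,0,0.8,0,0,0],[0,0,0.6,0,0,0],[0,0,0.5,0,0,0],[0,0,0.3,0,0,0],[0,0,0.1,0,0,0],[0,0,0,0,0,0]]]'
python3 - <<'E'
from h import *
go([522,-225,79.],[np.pi,0,2.693])
E
```

```text
clock: 3.58
eef_pos: [526.5, -213.9, 87.0]
tool_rot: [3.135, 0.005, 2.703]
force: [0.0, 0.8, -0.7]
width: 85.8
t 3.5833 tcp [ 526.5 -213.9   87. ] rot [3.135  0.0054 2.7035] F [ 0.   0.8 -0.7] w 85.8 -> units [-0.02 -0.4   0.26] [0.06 0.05 0.1 ]
```

```bash
python3 -m crank '[[[0,-0.4,0.2,0.06,0.05,0.1],[0,0,0,0,0,0],[0,0,0,0,0,0]]]'
python3 - <<'E'
from h import *
go([522,-225,79.],[np.pi,0,2.693])
E
```

```text
clock: 3.83
eef_pos: [522.5, -225.8, 82.4]
tool_rot: [3.141, 0.003, 2.693]
force: [0.2, 0.7, 0.4]
width: 85.4
t 3.8333 tcp [ 522.5 -225.8   82.4] rot [3.1413e+00 3.0000e-03 2.6929e+00] F [0.2 0.7 0.4] w 85.4 -> units [0.03 0.02 0.11] [ 0.    0.03 -0.  ]
```

```bash
python3 -m crank '[[[0.03,0.02,0.1,0,0.03,0],[0,0,0,0,0,0],[0,0,0,0,0,0],[0,0,0,0,0,0],[0,0,0,0,0,0],[0,0,0,0,0,0],[0,0,0,0,0,0],[0,0,0,0,0,0]]]' 1
python3 - <<'E'
from h import *
go([522,-225,79.],[np.pi,0,2.693])
E
```

```text
clock: 4.5
eef_pos: [523.1, -226.0, 81.5]
tool_rot: [3.141, 0.004, 2.692]
force: [-0.2, 0.3, -0.0]
width: 22.2
t 4.5 tcp [ 523.1 -226.    81.5] rot [3.1412 0.0039 2.692 ] F [-0.2  0.3 -0. ] w 22.2 -> units [0.05 0.01 0.08] [ 0.    0.04 -0.01]
```

```bash
python3 -m crank '[[[0,0,-0.2,0,0,0],[0,0,-0.4,0,0,0],[0,0,-0.6,0,0,0],[0,0,-0.7,0,0,0],[0,0,-0.7,0,0,0],[0,0,-0.6,0,0,0],[0,0,-0.4,0,0,0],[0,0,-0.2,0,0,0],[0,0,0,0,0,0],[0,0,0,0,0,0]]]'
python3 - <<'E'
from h import *
go([511.5,241,200.],[np.pi,0,2.693])
p=ctrl.get_image("side")
save(p,"side2.png",(190,150,390,350),3)
E
```

```text
clock: 5.33
eef_pos: [521.4, -224.9, 201.2]
tool_rot: [3.141, 0.001, 2.692]
force: [0.5, -0.0, -1.9]
width: 22.9
t 5.3333 tcp [ 521.4 -224.9  201.2] rot [3.1413e+00 7.0000e-04 2.6923e+00] F [ 0.5 -0.  -1.9] w 22.9 -> units [ 7.04 13.85  0.04] [ 0.    0.01 -0.01]
```

View pics/side2.png

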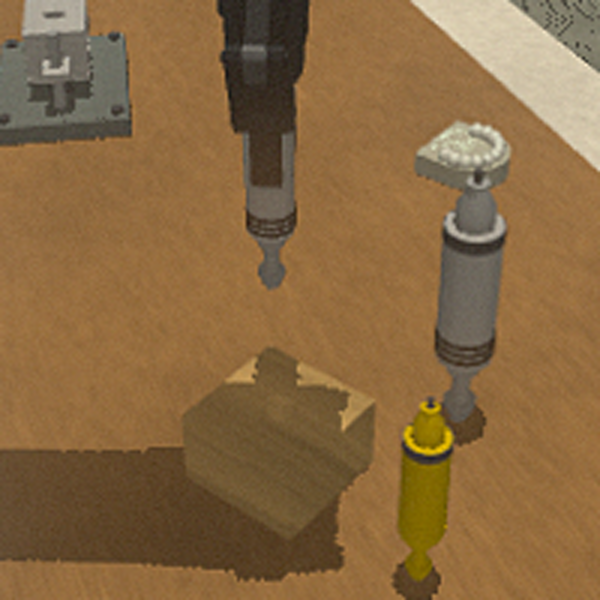

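Held, clear of the rest and upright, with the tip at about (280,245). I'll traverse to above the coupling.

```bash
python3 -m crank '[[[0.2,0.4,0,0,0,0],[0.35,0.7,0,0,0,0],[0.5,1,0,0,0,0],[0.5,1,0,0,0,0],[0.5,1,0,0,0,0],[0.5,1,0,0,0,0],[0.5,1,0,0,0,0],[0.5,1,0,0,0,0],[0.5,1,0,0,0,0],[0.5,1,0,0,0,0],[0.35,0.7,0,0,0,0],[0.2,0.4,0,0,0,0]]]'
python3 - <<'E'
from h import *
go([511.5,241,195.],[np.pi,0,2.693])
E
```

```text
clock: 6.38
eef_pos: [505.2, 138.4, 188.5]
tool_rot: [-3.132, -0.022, 2.687]
force: [0.1, 0.3, -0.0]
width: 22.7
t 6.3833 tcp [505.2 138.4 188.5] rot [-3.1319 -0.0218  2.6866] F [ 0.1  0.3 -0. ] w 22.7 -> units [ 1.32  3.16 -0.22] [-0.09 -0.21 -0.06]
```

```bash
python3 -m crank '[[[0.3,0.7,-0.1,-0.05,-0.1,-0.03],[0.4,0.8,-0.1,-0.03,-0.05,-0.03],[0.3,0.7,-0.1,0,0,0],[0.2,0.4,0,0,0,0],[0.1,0.2,0,0,0,0],[0,0,0,0,0,0],[0,0,0,0,0,0]]]'
python3 - <<'E'
from h import *
go([511.5,241,195.],[np.pi,0,2.693])
E
```

```text
clock: 6.97
eef_pos: [494.7, 246.1, 190.3]
tool_rot: [-3.132, -0.02, 2.708]
force: [0.1, -0.1, -0.9]
width: 22.6
t 6.9667 tcp [494.7 246.1 190.3] rot [-3.1324 -0.0198  2.7079] F [ 0.1 -0.1 -0.9] w 22.6 -> units [-0.58  0.08 -0.17] [-0.09 -0.19  0.14]
```

```bash
python3 -m crank '[[[-0.5,0.08,-0.1,-0.09,-0.19,0.14],[0,0,0,0,0,0],[0,0,0,0,0,0],[0,0,0,0,0,0]]]'
python3 - <<'E'
from h import *
go([511.5,241,160.],[np.pi,0,2.693])
ims=[]
for n,b in(("side",(170,80,260,200)),("top",(100,180,190,300))):
    p=ctrl.get_image(n);np.savez(n+"1.npz",**p)
    ims.append(cv2.resize(p["color"][b[1]:b[3],b[0]:b[2]],None,fx=4.4,fy=4.4,interpolation=cv2.INTER_CUBIC))
cv2.imwrite("pics/above.png",np.hstack(ims)[:,:,::-1])
E
```

```text
clock: 7.3
eef_pos: [511.1, 236.4, 192.4]
tool_rot: [-3.139, 0.002, 2.686]
force: [-0.3, 0.4, -1.0]
width: 22.1
t 7.3 tcp [511.1 236.4 192.4] rot [-3.1387e+00  2.5000e-03  2.6857e+00] F [-0.3  0.4 -1. ] w 22.1 -> units [0.06 0.15 1.08] [-0.03  0.02 -0.07]
```

View pics/above.png

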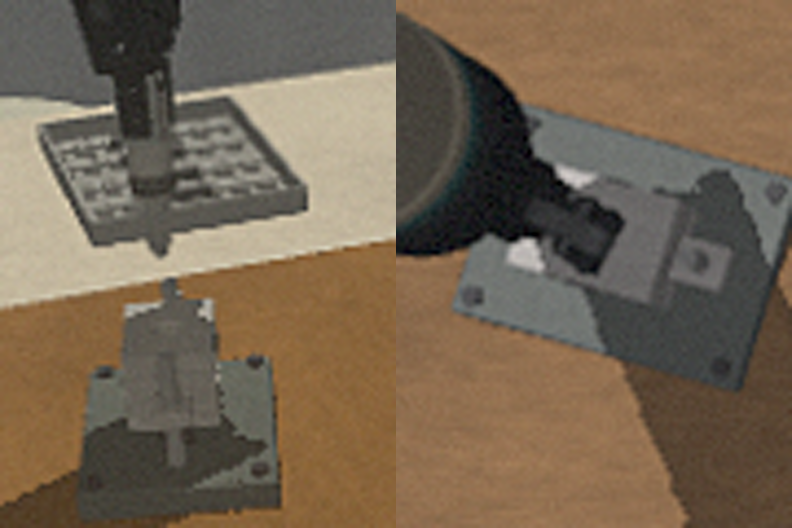

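Run:
```python
from h import *
p=dict(np.load("side1.npz"))
for z in(122,124,126,128):print(z,w2px(p,[511.1,236.4,z]))
for d in([1,0,0],[0,1,0],[0,0,1]): print(w2px(p,np.array([511.1,236.4,122])+np.array(d)*10)-w2px(p,[511.1,236.4,122]))
print("bore",w2px(p,[511.5,241.3,77]))
# outline of barrel/collar of held piece: columns by depth
d=p["depth"]
for v in range(100,140,3):
    r=d[v,190:222]; print(v,r.astype(int).tolist())
s=ctrl.search_frame("handpiece",ctrl.get_image("side"));print(s[:3])
```

```text
122 [206.24803794 138.19321265]
124 [206.1618184  137.42063558]
126 [206.07549792 136.6466262 ]
128 [205.9890767  135.87118271]
[ 4.09568307 -0.71393179]
[-0.92987686 -1.55812726]
[-0.4321052  -3.87722649]
bore [207.86434024 154.35627788]
100 [3165, 3142, 3171, 3164, 3193, 3170, 954, 954, 955, 960, 953, 951, 950, 960, 957, 960, 969, 972, 991, 995, 3233, 3219, 3207, 3232, 3229, 0, 3223, 3236, 3242, 1629, 1629, 1623]
103 [3178, 3196, 3160, 3199, 3179, 3227, 966, 954, 958, 958, 955, 956, 953, 959, 962, 961, 973, 979, 991, 995, 1537, 1542, 1535, 1542, 1542, 1543, 1542, 1539, 1550, 1542, 1549, 1544]
106 [1519, 1523, 1520, 1525, 1512, 1526, 964, 957, 962, 962, 961, 960, 962, 959, 968, 966, 969, 979, 988, 996, 1549, 1543, 1543, 1544, 1543, 1550, 1555, 1548, 1554, 1551, 1559, 1558]
109 [1515, 1521, 1529, 1520, 1532, 1528, 1528, 969, 966, 965, 961, 961, 962, 960, 968, 970, 971, 980, 986, 1539, 1540, 1509, 1512, 1512, 1514, 1520, 1517, 1519, 1517, 1520, 1521, 1523]
112 [1515, 1487, 1489, 1495, 1492, 1491, 1493, 975, 975, 970, 974, 975, 972, 976, 973, 972, 973, 989, 987, 1507, 1508, 1512, 1514,
[... 1247 characters left out ...]
, 1348, 1346, 1350, 1352, 1354, 1353, 1024, 1019, 1018, 1022, 1019, 1357, 1357, 1359, 1359, 1361, 1357, 1358, 1356, 1362, 1357, 1355, 1355, 1355]
136 [1348, 1346, 1344, 1339, 1335, 1345, 1341, 1339, 1345, 1339, 1338, 1343, 1339, 1341, 1342, 1020, 1020, 1026, 1335, 1335, 1343, 1334, 1340, 1337, 1336, 1336, 1333, 1336, 1338, 1336, 1337, 1341]
139 [1317, 1321, 1322, 1322, 1327, 1321, 1322, 1325, 1320, 1325, 1324, 1315, 1319, 1322, 1320, 1324, 1319, 1326, 1319, 1323, 1323, 1323, 1324, 1316, 1319, 1314, 1315, 1321, 1322, 1315, 1318, 1324]
[{'extent': [331.6, 311.3, 17.8, 59.0], 'conf': 0.84}, {'extent': [203.0, 116.0, 8.6, 37.9], 'conf': 0.7}, {'extent': [212.1, 171.6, 46.9, 48.5], 'conf': 0.66}]
```

```bash
python3 -m crank '[[[0.06,0.15,0.2,-0.03,0.02,-0.07],[0,0,0.3,0,0,0],[0,0,0.3,0,0,0],[0,0,0.2,0,0,0],[0,0,0,0,0,0],[0,0,0,0,0,0]]]'
python3 - <<'E'
from h import *
go([511.5,241.3,148.],[np.pi,0,2.693])
E
```

```text
clock: 8.0
eef_pos: [509.7, 243.3, 158.1]
tool_rot: [-3.142, -0.003, 2.697]
force: [-0.1, 0.2, -0.6]
width: 22.4
t 8.0 tcp [509.7 243.3 158.1] rot [-3.1416e+00 -2.5000e-03  2.6966e+00] F [-0.1  0.2 -0.6] w 22.4 -> units [-0.08 -0.03  0.34] [-0.   -0.02  0.03]
```

```bash
python3 -m crank '[[[-0.08,-0.04,0.1,0,-0.02,0.03],[0,0,0.1,0,0,0],[0,0,0.1,0,0,0],[0,0,0,0,0,0],[0,0,0,0,0,0]]]'
python3 - <<'E'
from h import *
go([511.5,241.3,140.],[np.pi,0,2.693])
p=ctrl.get_image("side");s=ctrl.read_state()["eef_pos"]
save(p,"near.png",(170,90,250,180),6)
print(w2px(p,s-[0,0,69.5]),w2px(p,[511.5,241.3,77]))
E
```

```text
clock: 8.42
eef_pos: [511.7, 240.8, 148.1]
tool_rot: [-3.141, 0.0, 2.693]
force: [-0.4, 0.3, -1.3]
width: 22.6
t 8.4167 tcp [511.7 240.8 148.1] rot [-3.1414e+00  1.0000e-04  2.6929e+00] F [-0.4  0.3 -1.3] w 22.6 -> units [0.01 0.01 0.27] [-0.  0. -0.]
[207.92281691 153.81241518] [207.86434024 154.35627788]
```

View pics/near.png

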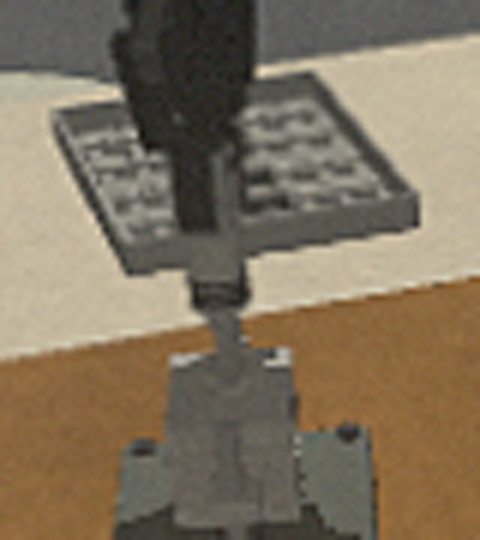

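The tip at about (208,153) sits right at the bore mouth (207.9,154.4). I'll enter in small steps and watch the force.

```bash
python3 -m crank '[[[0,0,0.1,0,0,0],[0,0,0.1,0,0,0],[0,0,0.05,0,0,0],[0,0,0,0,0,0],[0,0,0,0,0,0]]]'
python3 - <<'E'
from h import *
go([511.5,241.3,128.],[np.pi,0,2.693])
E
```

```text
clock: 8.88
eef_pos: [512.0, 241.1, 140.4]
tool_rot: [3.141, 0.001, 2.693]
force: [-0.1, 0.4, -1.6]
width: 22.5
t 8.8833 tcp [512.  241.1 140.4] rot [3.1408e+00 7.0000e-04 2.6930e+00] F [-0.1  0.4 -1.6] w 22.5 -> units [ 0.02 -0.    0.41] [0.01 0.01 0.  ]
```

```bash
python3 -m crank '[[[0,0,0.1,0,0,0],[0,0,0.1,0,0,0],[0,0,0.03,0,0,0],[0,0,0,0,0,0]]]'; python3 -m crank '[[[0,0,0.05,0,0,0],[0,0,0.03,0,0,0],[0,0,0,0,0,0]]]'
python3 - <<'E'
from h import *
go([511.5,241.3,120.],[np.pi,0,2.693])
E
```

```text
clock: 9.22
eef_pos: [511.8, 241.5, 133.1]
tool_rot: [3.141, 0.0, 2.693]
force: [-1.4, -0.6, -0.1]
width: 22.3
clock: 9.47
eef_pos: [512.1, 241.6, 131.6]
tool_rot: [3.14, 0.001, 2.693]
force: [-1.6, -0.1, 3.3]
width: 22.6
t 9.4667 tcp [512.1 241.6 131.6] rot [3.1397e+00 7.0000e-04 2.6932e+00] F [-1.6 -0.1  3.3] w 22.6 -> units [ 0.02 -0.02  0.39] [0.02 0.01 0.  ]
```

```bash
python3 -m crank '[[[0.02,-0.01,0.05,0.02,0,0],[0,0,0,0,0,0]]]'; python3 -m crank '[[[0,0,0.05,0,0,0],[0,0,0,0,0,0]]]'
```

```text
clock: 9.63
eef_pos: [512.2, 241.6, 131.1]
tool_rot: [3.141, 0.002, 2.693]
force: [-1.8, -1.5, 3.3]
width: 22.2
clock: 9.8
eef_pos: [512.4, 241.7, 130.4]
tool_rot: [3.14, 0.002, 2.693]
force: [-1.5, -1.1, 3.0]
width: 22.6
```

```bash
python3 -m crank '[[[0.03,-0.01,0.08,0,0,0],[0.01,0,0.08,0,0,0]]]'; python3 -m crank '[[[0.01,0,0.08,0,0,0],[0.01,0,0.08,0,0,0]]]'
```

```text
clock: 9.97
eef_pos: [512.2, 242.2, 126.8]
tool_rot: [3.138, 0.004, 2.692]
force: [-0.1, 1.0, -4.6]
width: 22.4
clock: 10.13
eef_pos: [511.9, 242.7, 121.7]
tool_rot: [3.137, 0.005, 2.693]
force: [0.2, -1.0, -1.7]
width: 22.1
```

```bash
python3 -m crank '[[[0,-0.03,0.08,0.03,0.02,0],[0,0,0.05,0,0,0],[0,0,0,0,0,0]]]'; python3 -m crank '[[[0,-0.03,0.05,0.02,0.02,0],[0,0,0.03,0,0,0]]]'
python3 - <<'E'
from h import *
go([511.5,241.3,111.5],[np.pi,0,2.693])
E
```

```text
clock: 10.38
eef_pos: [510.9, 241.4, 115.7]
tool_rot: [-3.141, 0.002, 2.693]
force: [0.8, -0.5, -1.6]
width: 22.5
clock: 10.55
eef_pos: [511.1, 241.0, 112.9]
tool_rot: [-3.139, 0.0, 2.693]
force: [0.6, -0.2, -2.3]
width: 22.8
t 10.55 tcp [511.1 241.  112.9] rot [-3.1395e+00  1.0000e-04  2.6928e+00] F [ 0.6 -0.2 -2.3] w 22.8 -> units [-0.01  0.02  0.05] [-0.02  0.   -0.  ]
```

```bash
python3 -m crank '[[[0,0,0.04,0,0,0],[0,0,0.02,0,0,0]]]'; python3 -m crank '[[[0,0,0.04,0,0,0],[0,0,0.02,0,0,0]]]';python3 -m crank '[[[0,0,0.03,0,0,0]]]'
```

```text
clock: 10.72
eef_pos: [511.2, 240.9, 110.9]
tool_rot: [-3.139, 0.0, 2.693]
force: [-1.7, -0.8, 3.3]
width: 22.7
clock: 10.88
eef_pos: [511.2, 240.9, 110.2]
tool_rot: [-3.14, 0.0, 2.693]
force: [-1.7, -2.2, 8.5]
width: 22.6
clock: 10.97
eef_pos: [511.2, 240.9, 110.2]
tool_rot: [-3.14, 0.0, 2.693]
force: [-2.3, -0.7, 7.7]
width: 22.6
```

```bash
python3 -m crank '[[[0,0,0,0,0,0],[0,0,0,0,0,0],[0,0,0,0,0,0],[0,0,0,0,0,0]]]'; python3 -m crank '[[[0,0,-0.05,0,0,0],[0,0,0,0,0,0]]]';python3 -m crank '[[[0,0,-0.05,0,0,0],[0,0,0,0,0,0]]]'; python3 -m crank '[[[0,0,-0.05,0,0,0],[0,0,0,0,0,0]]]'
python3 - <<'E'
from h import *
go([511.5,241.3,113],[np.pi,0,2.693])
p=ctrl.get_image("side");save(p,"home.png",(170,90,250,180),6)
E
```

```text
clock: 11.3
eef_pos: [511.1, 240.9, 111.3]
tool_rot: [-3.141, 0.0, 2.692]
force: [0.1, 0.4, 0.0]
width: 22.8
clock: 11.47
eef_pos: [511.1, 240.9, 112.4]
tool_rot: [-3.14, 0.0, 2.693]
force: [0.8, -0.9, -1.6]
width: 22.3
clock: 11.63
eef_pos: [511.1, 240.9, 113.7]
tool_rot: [-3.14, 0.0, 2.693]
force: [-0.6, -0.8, -1.1]
width: 22.6
clock: 11.8
eef_pos: [511.2, 240.8, 115.1]
tool_rot: [-3.14, 0.0, 2.693]
force: [0.1, 0.7, -0.9]
width: 22.2
t 11.8 tcp [511.2 240.8 115.1] rot [-3.1400e+00  1.0000e-04  2.6926e+00] F [ 0.1  0.7 -0.9] w 22.2 -> units [-0.    0.02  0.07] [-0.01  0.   -0.  ]
```

View pics/home.png

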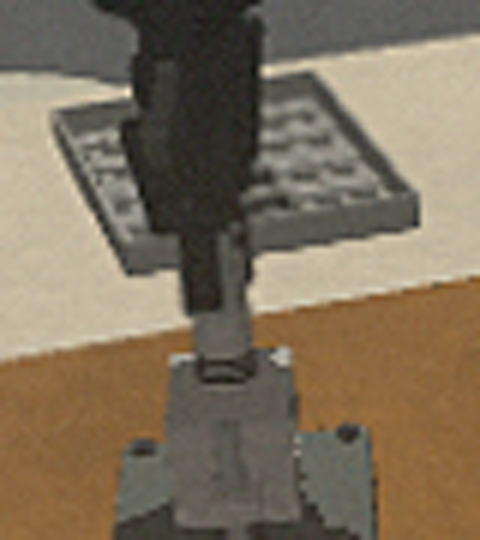

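Handpiece seated (barrel on the coupling top at about (225,370) in the crop). Now the tug, in small steps: take up the free lift until the pull builds.

```bash
for i in 1 2 3 4; do python3 -m crank '[[[0,0,-0.05,0,0,0],[0,0,0,0,0,0]]]' | grep -E 'eef|force'; done
```

```text
eef_pos: [511.1, 240.8, 116.6]
force: [0.0, 0.3, -1.0]
eef_pos: [511.1, 240.9, 118.2]
force: [-0.4, 0.5, -1.2]
eef_pos: [510.9, 240.7, 119.9]
force: [0.3, 0.3, -1.3]
eef_pos: [510.7, 240.5, 121.6]
force: [-0.1, 0.5, -1.1]
```

```bash
python3 -m crank '[[[-0.02,0,-0.02,0,0,0],[0,0,0,0,0,0]]]' | grep -E 'eef|force'; python3 -m crank '[[[-0.02,0.02,-0.03,0,0,0],[0,0,0,0,0,0]]]' | grep -E 'eef|force'
```

```text
eef_pos: [511.2, 240.1, 122.3]
force: [0.1, 0.0, -2.2]
eef_pos: [511.5, 240.2, 122.9]
force: [-0.4, 0.7, -1.8]
```

```bash
for i in 1 2 3; do python3 -m crank '[[[0,0,-0.03,0,0,0],[0,0,0,0,0,0]]]' | grep -E 'eef|force'; done
```

```text
eef_pos: [511.3, 240.2, 123.3]
force: [0.4, 0.1, -3.2]
eef_pos: [511.3, 240.2, 123.5]
force: [0.9, 0.4, -6.4]
eef_pos: [511.2, 240.2, 123.7]
force: [1.0, 0.6, -7.9]
```

```bash
for i in 1 2 3; do python3 -m crank '[[[0,0,-0.025,0,0,0]]]' | grep -E 'clock|eef|force'; done
```

```text
clock: 13.43
eef_pos: [511.2, 240.2, 124.1]
force: [2.5, 0.3, -10.1]
clock: 13.52
eef_pos: [511.1, 240.2, 124.5]
force: [1.5, 1.5, -13.1]
clock: 13.6
eef_pos: [511.0, 240.3, 124.7]
force: [2.7, 1.3, -13.7]
```

```bash
for i in 1 2; do python3 -m crank '[[[0,0,0,0,0,0]]]' | grep -E 'clock|eef|force'; done;  python3 -m crank '[[[0,0,-0.008,0,0,0]]]' | grep -E 'clock|eef|force'
```

```text
clock: 13.68
eef_pos: [511.1, 240.3, 124.4]
force: [1.6, 0.9, -11.6]
clock: 13.77
eef_pos: [511.1, 240.3, 124.2]
force: [2.1, 1.1, -9.9]
clock: 13.85
eef_pos: [511.1, 240.3, 124.3]
force: [2.5, 1.0, -11.6]
```

```bash
for i in 1 2 3; do python3 -m crank '[[[0,0,-0.005,0,0,0]]]' | grep -E 'eef|force'; done
```

```text
eef_pos: [511.1, 240.3, 124.5]
force: [1.7, 1.3, -11.5]
eef_pos: [511.1, 240.3, 124.5]
force: [3.0, 0.6, -12.7]
eef_pos: [511.0, 240.3, 124.6]
force: [3.0, 0.9, -12.9]
```

```bash
python3 -m crank '[[[0,0,0,0,0,0]]]' | grep -E 'eef|force'; for i in 1 2 3; do python3 -m crank '[[[0,0,-0.003,0,0,0]]]' | grep -E 'clock|eef|force'; done
```

```text
eef_pos: [511.1, 240.3, 124.5]
force: [2.6, 1.2, -12.7]
clock: 14.27
eef_pos: [511.1, 240.3, 124.6]
force: [1.9, 1.1, -12.6]
clock: 14.35
eef_pos: [511.1, 240.2, 124.6]
force: [1.7, 1.7, -11.3]
clock: 14.43
eef_pos: [511.1, 240.3, 124.6]
force: [2.1, 1.2, -12.8]
```

```bash
for i in 1 2 3 4; do python3 -m crank '[[[0,0,0,0,0,0],[0,0,-0.003,0,0,0],[0,0,-0.003,0,0,0]]]' | grep -E 'clock|eef|force'; done
```

```text
clock: 14.68
eef_pos: [511.0, 240.3, 124.7]
force: [2.1, 1.5, -13.1]
clock: 14.93
eef_pos: [511.0, 240.3, 124.7]
force: [2.1, 0.7, -13.8]
clock: 15.18
eef_pos: [511.0, 240.3, 124.8]
force: [2.0, 0.4, -13.8]
clock: 15.43
eef_pos: [511.0, 240.3, 124.8]
force: [2.6, 1.4, -14.1]
```

```bash
python3 -m crank '[[[0,0,0.006,0,0,0],[0,0,0,0,0,0]]]' | grep -E 'clock|eef|force'; for i in 1 2 3; do python3 -m crank '[[[0,0,0,0,0,0],[0,0,-0.002,0,0,0]]]' | grep -E 'clock|eef|force'; done
```

```text
clock: 15.6
eef_pos: [511.0, 240.3, 124.7]
force: [2.0, 1.5, -13.9]
clock: 15.77
eef_pos: [511.0, 240.3, 124.8]
force: [2.2, 0.6, -15.1]
clock: 15.93
eef_pos: [511.0, 240.3, 124.8]
force: [2.1, 1.4, -14.1]
clock: 16.1
eef_pos: [511.0, 240.3, 124.8]
force: [2.3, 0.9, -14.9]
```

```bash
for i in 1 2 3; do python3 -m crank '[[[0,0,0.012,0,0,0]]]' | grep -E 'clock|eef|force'; done
```

```text
clock: 16.18
eef_pos: [511.1, 240.3, 124.6]
force: [2.4, 1.1, -12.4]
clock: 16.27
eef_pos: [511.1, 240.3, 124.3]
force: [1.5, 1.5, -12.5]
clock: 16.35
eef_pos: [511.1, 240.2, 124.2]
force: [2.1, 1.3, -11.3]
```

```bash
for i in 1 2 3 4 5; do python3 -m crank '[[[0,0,0,0,0,0],[0,0,0.002,0,0,0]]]' | grep -E 'clock|eef|force'; done
```

```text
clock: 16.52
eef_pos: [511.1, 240.3, 124.5]
force: [2.1, 1.8, -12.1]
clock: 16.68
eef_pos: [511.1, 240.2, 124.5]
force: [2.1, 0.5, -11.6]
clock: 16.85
eef_pos: [511.1, 240.2, 124.4]
force: [1.5, 0.8, -11.7]
clock: 17.02
eef_pos: [511.1, 240.2, 124.4]
force: [2.6, 2.0, -11.7]
clock: 17.18
eef_pos: [511.1, 240.3, 124.4]
force: [1.8, 0.4, -11.1]
```

```bash
for i in 1 2 3; do python3 -m crank '[[[0,0,0,0,0,0],[0,0,0.002,0,0,0]]]' | grep -E 'clock|eef|force'; done; python3 -m crank '[[[0,0,0.04,0,0,0],[0,0,0.08,0,0,0],[0,0,0.1,0,0,0],[0,0,0.03,0,0,0]]]' | grep -E 'clock|eef|force'
```

```text
clock: 17.35
eef_pos: [511.1, 240.2, 124.4]
force: [2.2, 0.6, -11.6]
clock: 17.52
eef_pos: [511.1, 240.2, 124.3]
force: [1.2, 1.4, -10.7]
clock: 17.68
eef_pos: [511.1, 240.2, 124.3]
force: [1.8, 0.7, -10.8]
clock: 18.02
eef_pos: [511.6, 240.2, 118.9]
force: [0.3, 0.1, -0.2]
```

A steady pull of about 10 N net was held for over a second and the handpiece stayed locked. I'll lower it home.

```bash
python3 -m crank '[[[0.01,0.01,0.08,0,0,0],[0,0,0.08,0,0,0],[0,0,0,0,0,0]]]' | grep -E 'eef|force';python3 -m crank '[[[0.01,0.01,0.05,0,0,0],[0,0,0,0,0,0]]]' | grep -E 'eef|force'; python3 -m crank '[[[0.0,0.0,0.03,0,0,0],[0,0,0,0,0,0]]]' | grep -E 'eef|force|rot'
```

```text
eef_pos: [511.8, 240.8, 114.9]
force: [-0.1, -0.6, -0.8]
eef_pos: [511.6, 241.2, 113.3]
force: [0.4, -0.0, -1.7]
eef_pos: [511.5, 241.2, 112.3]
tool_rot: [-3.138, -0.001, 2.692]
force: [-0.2, 0.6, -1.7]
```

```bash
python3 -m crank '[[[0,0,0.04,-0.03,0,0],[0,0,0.01,0,0,0]]]' | grep -E 'eef|force';python3 -m crank '[[[0,0,0.02,0,0,0],[0,0,0.01,0,0,0]]]' | grep -E 'eef|force'; python3 -m crank '[[[0,0,0.02,0,0,0],[0,0,0,0,0,0]]]' | grep -E 'eef|force|rot'
```

```text
eef_pos: [511.8, 241.4, 111.0]
force: [-1.3, 0.3, 2.7]
eef_pos: [511.8, 241.4, 110.8]
force: [-1.6, 0.9, 3.6]
eef_pos: [511.9, 241.5, 110.9]
tool_rot: [3.14, -0.0, 2.692]
force: [-1.3, -0.2, 3.1]
```

```bash
python3 -m crank '[[[0,0,0,0,0,0],[0,0,0,0,0,0],[0,0,0,0,0,0],[0,0,0,0,0,0],[0,0,0,0,0,0],[0,0,0,0,0,0],[0,0,0,0,0,0]]]' -1; python3 -m crank '[[[0,0,-0.2,0,0,0],[0,0,-0.3,0,0,0],[0,0,-0.3,0,0,0],[0,0,0,0,0,0]]]'
```

```text
clock: 19.68
eef_pos: [512.4, 241.4, 109.8]
tool_rot: [3.14, 0.0, 2.692]
force: [0.2, 0.3, 0.1]
width: 85.5
clock: 20.02
eef_pos: [512.3, 241.3, 135.9]
tool_rot: [3.141, -0.0, 2.692]
force: [1.0, 0.1, 0.1]
width: 85.4
```

```bash
python3 -m crank '[[[0,0,-0.4,0,0,0],[0,0,-0.5,0,0,0],[0,0,-0.6,0,0,0],[0,0,-0.6,0,0,0],[0,0,-0.6,0,0,0],[0,0,-0.3,0,0,0],[0,0,0,0,0,0],[0,0,0,0,0,0]]]'
python3 - <<'E'
from h import *
p=ctrl.get_image("side");save(p,"end.png",(165,70,255,190),5)
print(w2px(p,[511.5,241.3,167]),w2px(p,[511.5,241.3,77]))
q=dict(np.load("side0.npz"))
for n in("cast","jar"):print(n,[ctrl.search_frame(n,p)[0]["extent"]])
E
```

```text
clock: 20.68
eef_pos: [512.5, 241.4, 233.4]
tool_rot: [3.137, 0.002, 2.692]
force: [0.6, 0.3, -0.1]
width: 85.2
[203.99326441 119.72232898] [207.86434024 154.35627788]
cast [[344.9, 202.6, 28.2, 19.4]]
jar [[171.7, 241.5, 27.2, 32.8]]
```

View pics/end.png

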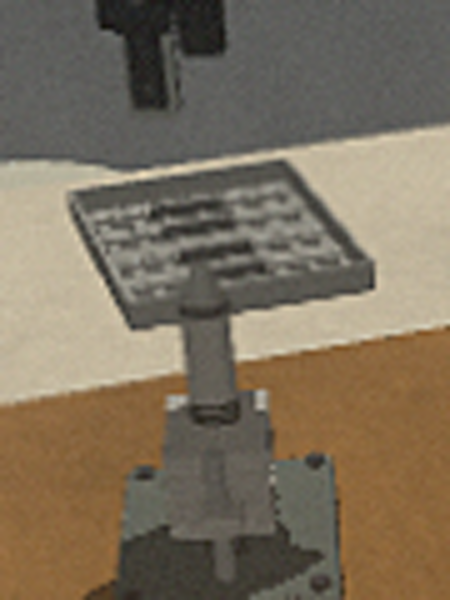

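The handpiece stands upright and home. The nose at about (202,250)/5 is pixel (205,120), where (204,119.7) was predicted. The gripper is clear and the cast and jar are in place.

```bash
python3 -c "
from cell import ctrl; print(ctrl.finish_job())"
```

```text
the job is handed in; nothing more can be done
None
```

I took the smaller grey handpiece out of the rest, pushed it home in the coupling, tugged it to prove the lock, lowered it home again, let go and handed the job in at about 21 s of the 61 s allowed. No verdict was reported.

- **Push:** the highest push I read was about 10 N, well under 25 N. I read no clear 7 to 14 N snap peak; it may have fallen between readings. The shoulder then landed within about 1 mm of the predicted height.
- **Lock:** the pawls caught after about 12 mm of free lift, which is near the top of the given range.
- **Tug:** the pull was about 10 to 11 N (wrist reading less about 1.2 N of weight) for the last 1.2 s or so. Just before that it crept up to nearly 14 N for about half a second. That is above the 7 to 13 N band but under the 16 N limit. These are wrist-force estimates, since the slide gauge itself could not be read.
- **Last checks:** the picture shows the handpiece upright in the coupling, with its nose within about 1 pixel of the predicted home position. The gripper is open and clear, and the cast and jar are within about 2 pixels of where they started. I did not measure the slide's return to rest.

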